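Put the round gauge away in its slide-cover case

TASK

Slide the cover of the gauge case fully open, take the round gauge out of the rack and lay it flat in the round pocket of the case, then slide the cover fully shut over it until it has clicked home against its stop. Leave the square gauge standing in the rack and do not disturb the screwdriver or the lock cylinder.

Things in the scene. Friction and masses are not known exactly. Their poses are not given: they have to be found in the camera images.
- gauge_case: Low grey case fixed to the bench, 84 (x) x 160 (y) x 34 mm, an aluminium rail along each long side. Origin: centre of its underside; z up. Deck 26 mm above the bench; rails 8 mm over the deck, their inner lips at x = +-33 mm. Round pocket at y = -38 mm; the open cover is parked over y > 0. At each end two stop blocks, 6 mm over the deck, stand at x = +-29 mm.
- pocket (a point): Centre of the pocket's floor, 15.5 mm above the case's underside, axes as the case. The pocket is round, 53 mm across, 10.5 mm deep below the deck, with a 1.5 mm chamfer at its mouth.
- cover (a joint): Flat aluminium cover of the case, 71 x 72 x 4 mm, top 31.5 mm above the bench; slides along the case's y: 0 = shut over the pocket against the stop, 0.078 m = fully open; pocket wholly clear above 0.065. Friction about 2 N. In the last 9 mm a spring catch resists with up to 8 N, and from 4 mm on draws it home. Anything over 1 mm proud of the deck blocks it.
- cover_rib (a point): Centre of the top of the cover's grip rib: a straight bar 12 mm thick along the case's y, 44 mm long along x, 14 mm high above the cover's top. This point is 45.5 mm above the bench, 24 mm to +y of the cover's centre.
- rack: Wooden rack fixed to the bench, 72 (x) x 150 (y) x 24 mm high, origin at the centre of its underside, z up. Two slots, at y = +40 and y = -40 mm, 9.5 mm wide (along y), 54 mm long (along x), 14 mm deep; a gauge stands on edge in each. Between rack and case stand a tall carton bin (x > 0.53 m) and stiff leads hanging from it over the bench's front edge: swing round them high.
- round_gauge: Plain steel disc, 50 mm across, 8 mm thick, 120 g. Origin at its centre; its y axis is the disc's axis (level as it stands in the rack, upright when it lies flat). Standing in the rack its centre is 35 mm above the bench, its top 60 mm.
- square_gauge: Plain steel square, 50 x 50 x 8 mm (8 along its y axis), 150 g, standing in the rack's other slot; origin at its centre. To be left alone.
- driver_red: Small screwdriver lying on the bench, 179 x 20 x 17 mm; origin under its middle. To be left alone.
- cylinder_small: Brass-coloured profile lock cylinder lying on the bench, 70 x 38 x 17 mm; origin under its middle. To be left alone.
Not all that is in view belongs to the job. Leave any blue or brown look-alike of the round_gauge alone.

How it is judged (in metres and radians):
On the way, in this order (a step that is already met when the one before it is completed fails the run):
1. the cover is slid open, clear of the pocket (at least 66 mm) (value of joint cover above 0.066 m), for 0.2 s.
2. the round gauge lies flat on the pocket's floor, the cover still open (horizontal distance between round_gauge and pocket below 0.004 m and z of round_gauge in the frame of pocket below 0.0055 m and angle between the y axis of round_gauge and the z axis of pocket, either way round below 0.06 rad and value of joint cover above 0.05 m), for 0.2 s.
At the end, for the whole second after the job is handed in: The cover is shut to within 2 mm of its stop; under it the round gauge lies at rest, flat (within 0.06 rad) on the floor of the pocket (centre within 4 mm sideways and less than 5.5 mm above the floor); the square gauge still stands in its slot, moved less than 10 mm (value of joint cover below 0.002 m and horizontal distance between round_gauge and pocket below 0.004 m and z of round_gauge in the frame of pocket below 0.0055 m and angle between the y axis of round_gauge and the z axis of pocket, either way round below 0.06 rad and linear speed of round_gauge below 0.02 m/s and distance of square_gauge from where it was at the start of the episode below 0.01 m); the robot touches nothing.
It fails at once if the square gauge is taken out of its slot or knocked (moved more than 20 mm) (distance of square_gauge from where it was at the start of the episode above 0.02 m).
It fails at once if the screwdriver or the lock cylinder is shifted by more than 30 mm (distance of any of driver_red, cylinder_small from where it was at the start of the episode above 0.03 m).
It also fails if it takes over 72 s, if anything falls off the work surface, if the arm or the gripper's body presses on something with over 40 N, if the wrist force passes 120 N, or if a joint passes its speed limit or range.

ROBOT

A 6-joint arm with a two-finger parallel gripper is mounted at the origin on a cart in front of the work surface, level with it; the furniture and walls round the work are solid. World frame = base frame: x ahead of the robot, y to its left, z up, the work surface at z = 0. Lengths are in mm, angles in degrees, forces in N, time in s.
With the tool pointing down it reaches from about 325 to 1000 mm from the base axis. Payload 5.1 kg.
Tool frame: the origin (TCP) lies between the finger pads; the fingertips stand 11 mm ahead of it and the grasp point (between the pads) lies 8 mm behind it (ctrl.nose_length is the distance from the TCP to the fingertips, in mm); z points along the fingers, y is the line along which they close (so a half turn about z gives the same grasp; the last joint's range is limited). The gripper opens to 85 mm and grips with 20 to 120 N. Pads are 22 mm wide; open, the fingers measure 114 mm over their backs; the gripper's body (76 mm by 85 mm) begins 54 mm behind the grasp point. The pads swing forward as they close: fully open they stand 13 mm farther back than shut.
Start: joints at [-68.961, 7.093, 94.555, -0, 78.352, -4.733], TCP at [282.578, -585.35, 242.322] pointing down, gripper open.
Joint ranges: [-149.61, 149.61], [-58.7, 133.49], [1.44, 155.28], [-77.14, 257.14], [18.33, 153.61], [-166.67, 166.67]. Speed limits (degrees/s): [147.25, 147.25, 180, 180, 180, 180].

INTERFACE

Orientations are given as a 3x3 rotation matrix whose columns are the frame's x, y, z axes.
In Python, from station import telemetry, eyes, workorder, ctrl gives the robot as it stands. The module is installed in compiled form; this text tells all that it offers.
- The arm moves only by the shell command python3 -m crank 'ROWS' [OPENING] [FORCE]. ROWS is a JSON object of lists of equal length, an entry for each row: "dp": the shift along the tool's x, y, z in m, a list of three; "delta_rot": the turn, a rotation vector about the tool's x, y, z in degrees, a list of three. A call has 1 to 10 rows; each row shifts and turns the commanded pose from where the row before left it, along the tool's axes as they then stand; what a row does not reach is not made up. A row lasts 1/10 s, in which the tool goes at most 50 mm and 8.59 degrees, less where a joint would pass 70% of its speed; a pose out of reach is approached as far as the arm can. A call with a gripper value outside its range is refused whole. OPENING is the opening, from 0 (shut) to 1 (fully open), set as the call begins (- or left out, the last holds). The fingers move at their own pace and stop on an object; FORCE is the grip in N (left out, the last holds). Time passes only in rows, so rows that do not move let the fingers close. It gives the time, the measured TCP pose, the force, the opening and the grip force at its end, in the units of the state.
- telemetry.observe(): the state, without advancing time (a new reading comes with each control period).
- eyes.get_image(name): name is "scene" or "top"; returns a dict with "image" (384x512x3 uint8, red, green, blue), "fx", "fy", "cx", "cy" (pixels), "k1" (the pictures are not rectified: a ray, as slopes to the right and down, at radius r is drawn at 1 + k1 r^2 times it, then the intrinsics apply), "rvec" (rotation vector, rad) and "tvec" (3), from world to camera coordinates, as OpenCV has them. Camera axes: x right, y down, z forward; pixel columns grow to the right and rows downward; lengths in mm; the calibration is good to about 2 mm. A picture is of the moment at which its call begins. There is no depth.
- workorder.sign_off(): hands the job in; it is judged then, once.
The state is a dict: "clock": time; "q": joint angles; "qd": joint speeds; "joint_torque": joint torques, N m; "ee_pos": TCP position; "orientation": TCP orientation; "force": force on the tool from outside, world axes, zero at the start; "torque": the same for the moment, N m; "gripper_width": finger opening in mm; "finger_force": force on a finger pad.
Only numpy, scipy, OpenCV 4.12 (cv2) and the standard library are available. Lean on these libraries where they do the work, as an engineer would, in place of code of your own. Each camera call takes 0.05 s, during which the arm holds its last target. There are 200 camera calls.

## Working session

There is one attempt and no reset: what is moved stays moved. The work goes in short steps, Python scripts to look and compute and a shell command to move; the robot and the scene stay as the last step left them, time stands still between calls to the robot, and variables do not carry over. Pictures are saved under pics/ and viewed, at most 10 in all, crops included, and the job is handed in when it is done.

```bash
mkdir -p pics; cat > h.py <<'E'
import numpy as np,cv2
from station import telemetry,eyes,workorder,ctrl
def cam(n):
    d=eyes.get_image(n); d['R']=cv2.Rodrigues(np.array(d['rvec'],float))[0]; d['t']=np.array(d['tvec'],float).ravel(); return d
def ray(d,u,v):
    x=np.array([(u-d['cx'])/d['fx'],(v-d['cy'])/d['fy']]); p=x.copy()
    for _ in range(20): p=x/(1+d['k1']*(p@p))
    return -d['R'].T@d['t'], d['R'].T@np.array([p[0],p[1],1.])
def plane(d,u,v,z):
    c,r=ray(d,u,v); return c+r*(z-c[2])/r[2]
def tri(d1,p1,d2,p2):
    c1,r1=ray(d1,*p1);c2,r2=ray(d2,*p2)
    s=np.linalg.lstsq(np.c_[r1,-r2],c2-c1,rcond=None)[0]
    a,b=c1+s[0]*r1,c2+s[1]*r2; return (a+b)/2,np.linalg.norm(a-b)
def proj(d,P):
    q=d['R']@np.array(P,float)+d['t']; p=q[:2]/q[2]; p=p*(1+d['k1']*(p@p))
    return np.array([p[0]*d['fx']+d['cx'],p[1]*d['fy']+d['cy']])
E
python3 - <<'E'
from h import *
import pickle
for n in('scene','top'):
    d=cam(n); pickle.dump(d,open(n+'0.pkl','wb'))
    cv2.imwrite(f'pics/{n}0.png',cv2.resize(d['image'][:,:,::-1],(800,600),interpolation=cv2.INTER_CUBIC))
    print(n,d['fx'],d['k1'],-d['R'].T@d['t'],d['R'][2])
s=telemetry.observe(); print(s['ee_pos'],s['orientation'],s['gripper_width'],s['clock'])
E
```

```text
scene 446.9872220452269 -0.039752935364378066 [-280.72134953 -391.96853209  806.41817801] [ 0.65255826  0.40608443 -0.63973678]
top 391.3523888002133 -0.040713786264899327 [ 346.39069083   74.14416752 1100.87168347] [ 0.14776782  0.00145987 -0.989021  ]
[ 282.39065138 -584.83767061  241.1253575 ] [[ 9.00534226e-01  4.34784543e-01 -7.13352215e-04]
 [ 4.34785096e-01 -9.00532316e-01  1.86227008e-03]
 [ 1.67289523e-04 -1.98719286e-03 -9.99998012e-01]] 85.3779892759258 0.1
```

View pics/scene0.png

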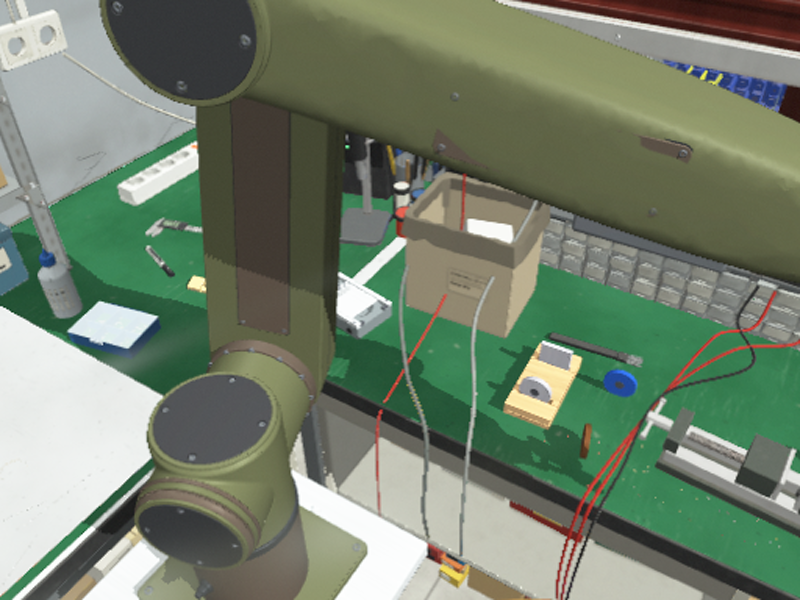

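View pics/top0.png

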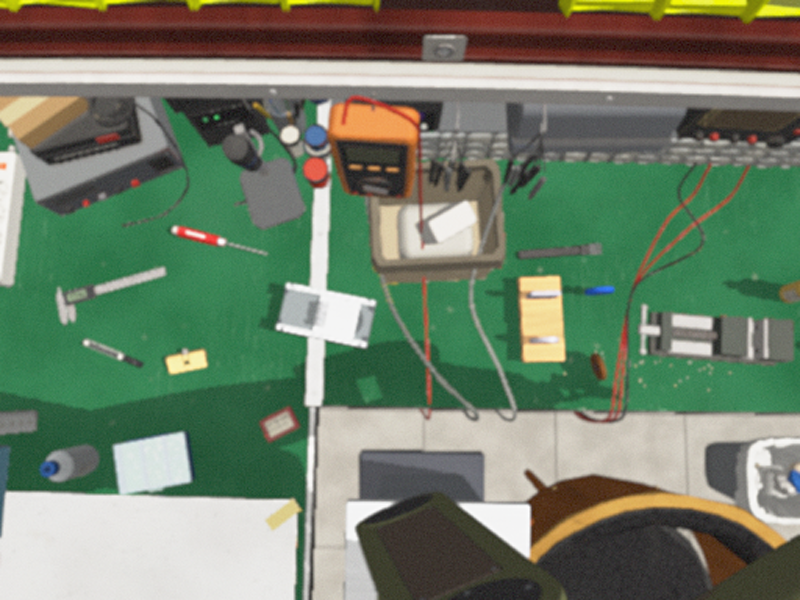

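The scene view shows the rack at about (545,385), with the arm hiding most of the case at (360,305). In the top view the case is at (325,315) and the rack at (541,318), with the round gauge probably in the slot at (541,340) and the square gauge at (541,295). I'll zoom in on both.

```bash
python3 - <<'E'
from h import *
import pickle
d=pickle.load(open('top0.pkl','rb'));im=d['image'][:,:,::-1]
a=cv2.resize(im[175:230,170:250],(800,550),interpolation=cv2.INTER_CUBIC)
cv2.imwrite('pics/ca.png',a)
s=pickle.load(open('scene0.pkl','rb'))['image'][:,:,::-1]
b=cv2.resize(im[170:240,325:369],(396,600),interpolation=cv2.INTER_CUBIC)
c=cv2.resize(s[210:280,315:375],(400,600),interpolation=cv2.INTER_CUBIC)
cv2.imwrite('pics/ra.png',np.hstack([b,c]))
E
```

```text
(no output)
```

View pics/ca.png

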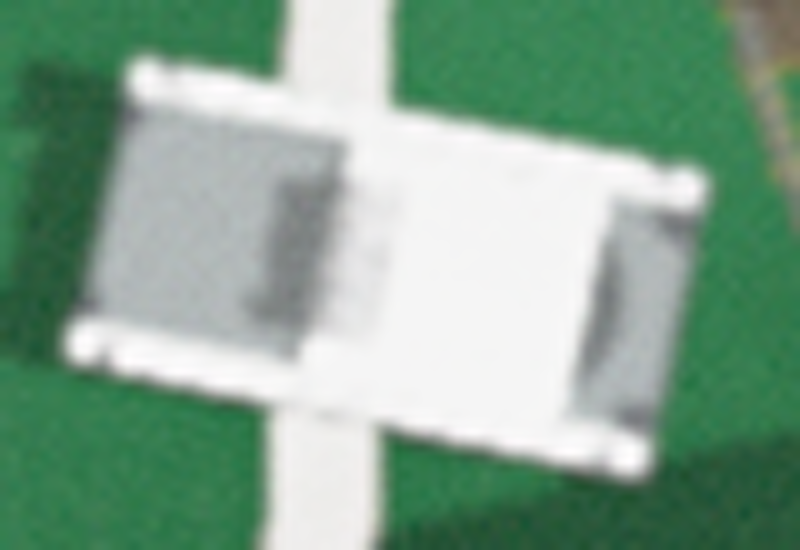

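View pics/ra.png

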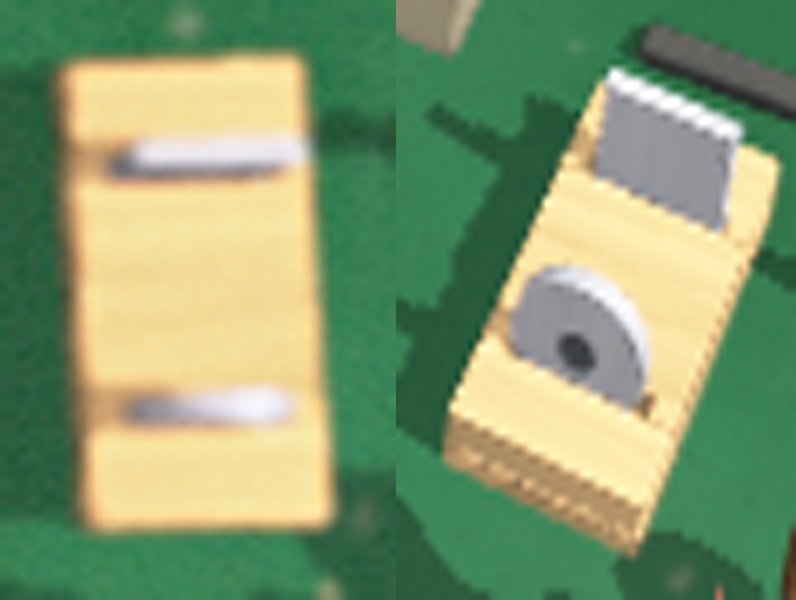

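The cover is about 15–20 mm from shut. Its rib is at crop pixel (365,250) on the left, which is world +y, so the case's +y is roughly world +y. The case's four rail corners are at crop (130,65), (708,175), (65,350) and (650,475). In the rack, the round gauge is in the near slot and the square gauge in the far one.

```bash
python3 - <<'E'
from h import *
import pickle
d=pickle.load(open('top0.pkl','rb'));s=pickle.load(open('scene0.pkl','rb'))
T=lambda x,y:(170+x/10-.5,175+y/10-.5)
c=[plane(d,*T(*p),34)[:2] for p in[(130,60),(710,175),(650,478),(65,355)]]
print('case',np.round(c,1),'centre',np.mean(c,0),[np.linalg.norm(c[i]-c[(i+1)%4]) for i in range(4)])
u=c[0]-c[1]+c[3]-c[2];print('ydir ang',np.degrees(np.arctan2(u[1],u[0])))
r=plane(d,*T(365,245),45.5);print('rib',r)
A=lambda x,y:(325+x/9-.5,170+y*70/600-.5)
B=lambda x,y:(315+(x-396)*.15-.5,210+y*70/600-.5)
# rack top corners
tc=[(65,65),(303,58),(330,525),(90,525)]; 
P=[plane(d,*A(*p),24)[:2] for p in tc];print('rack',np.round(P,1),np.mean(P,0),[np.linalg.norm(P[i]-P[(i+1)%4]) for i in range(4)])
u=P[0]-P[1]+P[3]-P[2];print('rack ydir',np.degrees(np.arctan2(u[1],u[0])))
for n,p,q in[('farcorner R',(303,58),(778,160)),('nearL',(90,525),(455,405)),('nearR',(330,525),(640,500))]:
    print(n,tri(d,A(*p),s,B(*q)))
print('sq top ctr',tri(d,A(222,152),s,B(675,103)),'bin rim',[tri(d,(a*.64,b*.64),s,(e*.64,f*.64)) for a,b,e,f in[(375,268,405,228),(502,262,512,250)]])
print('disc top',tri(d,A(212,405),s,B(578,270)))
E
```

```text
case [[529.4 276.8]
 [500.3 115.4]
 [416.6 129.6]
 [447.  290.9]] centre [473.34459704 203.1689485 ] [np.float64(164.06027252246554), np.float64(84.90598660148768), np.float64(164.0665705855089), np.float64(83.50009832192264)]
ydir ang 79.56952966213557
rib [477.60831326 208.23709009  45.5       ]
rack [[ 549.  -138.7]
 [ 552.9 -213.2]
 [ 400.6 -218.6]
 [ 399.3 -145. ]] [ 475.46819881 -178.85008403] [np.float64(74.62219610255885), np.float64(152.32924918436248), np.float64(73.65226959013815), np.float64(149.80731379038437)]
rack ydir 91.98662370323788
farcorner R (array([ 553.13439775, -213.38619873,   19.96122551]), np.float64(1.9206398318589903))
nearL (array([ 400.70096738, -147.70609435,   19.78957668]), np.float64(4.336508358991788))
nearR (array([ 400.78906266, -218.9402225 ,   23.61092849]), np.float64(0.5199061810255735))
sq top ctr (array([ 516.27387234, -179.97389461,   56.00322375]), np.float64(1.046014606059656)) bin rim [(array([533.43823132, 110.32992718, 165.42060948]), np.float64(5.925673707552969)), (array([539.70799945, -80.5112178 , 188.79712703]), np.float64(2.0216291362782504))]
disc top (array([ 436.20629294, -175.86237017,   56.63575882]), np.float64(1.6942323575648999))
```

The measurements check out. The case centre is about (473,203) with its +y at 79.6°, and the cover is about 20 mm open. The rack's long side runs along world x, putting the disc at about (436,-178). I'll swing high to the case, then look again now the arm is clear.

```bash
python3 -m crank '{"dp":[[0,0,-0.04],[0,0,-0.04],[0.0304,-0.0369,0],[0.0304,-0.0369,0],[0.0304,-0.0369,0],[0.0304,-0.0369,0],[0.0304,-0.0369,0],[0.0304,-0.0369,0],[0.0304,-0.0369,0],[0.0304,-0.0369,0]],"delta_rot":[[0,0,0],[0,0,0],[0,0,0],[0,0,0],[0,0,0],[0,0,0],[0,0,0],[0,0,0],[0,0,0],[0,0,0]]}' 0.5 30
python3 -m crank '{"dp":[[0.0304,-0.0369,0],[0.0304,-0.0369,0],[0.0304,-0.0369,0],[0.0304,-0.0369,0],[0.0304,-0.0369,0],[0.0304,-0.0369,0],[0,0,0],[0,0,0],[0,0,0],[0,0,0]],"delta_rot":[[0,0,0],[0,0,0],[0,0,0],[0,0,0],[0,0,0],[0,0,0],[0,0,-8.5],[0,0,-8.5],[0,0,-8.5],[0,0,-8.5]]}'
python3 -m crank '{"dp":[[0,0,0],[0,0,0],[0,0,0],[0,0,0],[0,0,0],[0,0,0],[0,0,0],[0,0,0],[0,0,0],[0,0,0]],"delta_rot":[[0,0,-8.5],[0,0,-8.5],[0,0,-8.5],[0,0,-8.5],[0,0,-8.5],[0,0,-8.5],[0,0,-8.5],[0,0,-8.5],[0,0,-8.5],[0,0,-8.5]]}'
python3 - <<'E'
from h import *
import pickle
s=telemetry.observe(); print(s['ee_pos'],s['orientation'],s['gripper_width'],s['clock'],s['q'])
d=cam('scene'); pickle.dump(d,open('scene1.pkl','wb'))
print(proj(d,(473,203,30)))
cv2.imwrite('pics/s1.png',cv2.resize(d['image'][:,:,::-1],(800,600),interpolation=cv2.INTER_CUBIC))
E
```

```text
clock: 1.1
ee_pos: [373.0, -211.8, 321.9]
orientation: [[0.901, 0.434, -0.0], [0.434, -0.901, 0.0], [0.0, -0.0, -1.0]]
force: [0.1, -0.6, -0.4]
gripper_width: 43.1
finger_force: 0.0
clock: 2.1
ee_pos: [441.0, 65.2, 321.7]
orientation: [[0.497, 0.867, -0.001], [0.867, -0.497, -0.0], [-0.001, -0.001, -1.0]]
force: [0.0, 0.1, 1.0]
gripper_width: 42.5
finger_force: 0.0
clock: 3.1
ee_pos: [441.0, 64.9, 321.7]
orientation: [[-0.82, 0.572, -0.001], [0.572, 0.82, -0.0], [0.001, -0.001, -1.0]]
force: [-0.6, -0.2, 0.7]
gripper_width: 42.8
finger_force: 0.0
[440.95554745  64.90977899 321.73606745] [[-8.20375239e-01  5.71824752e-01 -9.59287149e-04]
 [ 5.71825018e-01  8.20375615e-01 -2.67794828e-06]
 [ 7.85444467e-04 -5.50741313e-04 -9.99999540e-01]] 42.812818772651376 3.1 [ 1.46618890e+00 -2.19675382e+01  1.13288069e+02  1.25326350e-03
  8.87344181e+01 -5.36562514e+01]
[218.05989842 187.86929976]
```

View pics/s1.png

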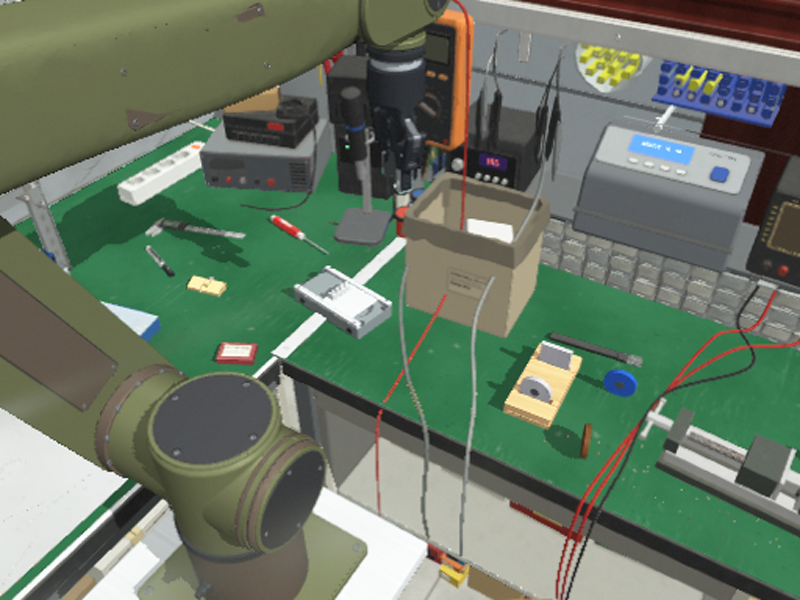

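The case is now clear in the scene view at about (342,300), with the rib near (350,290). I'll crop it to triangulate the heights.

```bash
python3 - <<'E'
from h import *
import pickle
s=pickle.load(open('scene1.pkl','rb'))['image'][:,:,::-1]
cv2.imwrite('pics/cs.png',cv2.resize(s[165:220,180:260],(800,550),interpolation=cv2.INTER_CUBIC))
E
```

```text
(no output)
```

View pics/cs.png

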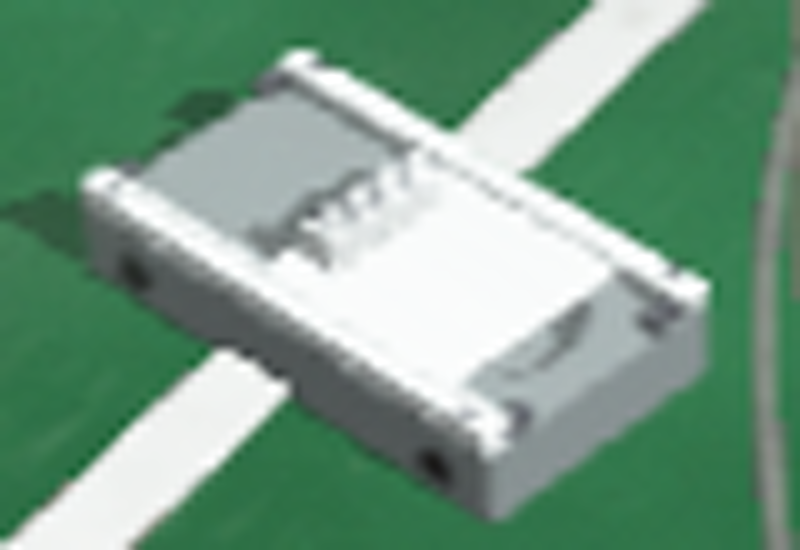

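Rail-end corners in this crop are at (80,178), (488,452), (710,285) and (298,50). The rib's top runs from about (318,215) to (425,160).

```bash
python3 - <<'E'
from h import *
import pickle
d=pickle.load(open('top0.pkl','rb'));s=pickle.load(open('scene1.pkl','rb'))
T=lambda p:(170+p[0]/10-.5,175+p[1]/10-.5)
S=lambda p:(180+p[0]/10-.5,165+p[1]/10-.5)
L=[]
for a,b in[((130,60),(298,50)),((710,175),(710,288)),((650,478),(488,455)),((65,355),(80,178))]:
    p,e=tri(d,T(a),s,S(b));L.append(p);print(np.round(p,1),round(e,1))
c=np.mean(L,0);print('c',c)
u=L[0]-L[1]+L[3]-L[2];print(np.degrees(np.arctan2(u[1],u[0])))
print('rib',tri(d,T((365,248)),s,S((370,188))))
E
```

```text
[531.2 277.3  27. ] 2.2
[501.3 115.4  28.3] 0.3
[417.  130.3  25.2] 0.6
[447.9 290.9  30.4] 1.6
c [474.34678053 203.50358105  27.71095864]
79.32672454157908
rib (array([476.93462177, 209.3744405 ,  40.80866491]), np.float64(1.4335545317385168))
```

Triangulated heights read about 5 mm low everywhere (rail 28 vs 34, rib 41 vs 45.5, rack 20–24 vs 24). That is a uniform calibration bias, and positions in x and y agree to about 2 mm. I'll move above the rib.

```bash
python3 -m crank '{"dp":[[0.0181,0.0459,0],[0.0181,0.0459,0],[0.0181,0.0459,0],[0,0,0],[0,0,0],[0,0,0],[0,0,0.045],[0,0,0.045],[0,0,0.045],[0,0,0.045]],"delta_rot":[[0,0,0],[0,0,0],[0,0,0],[0,0,-8.1],[0,0,-8.1],[0,0,-8.1],[0,0,0],[0,0,0],[0,0,0],[0,0,0]]}' 0.5 30
python3 -m crank '{"dp":[[0,0,0.04],[0,0,0]],"delta_rot":[[0,0,0],[0,0,0]]}'
python3 - <<'E'
from h import *
d=cam('top')
a=d['image'][165:235,170:255,::-1]
s=cam('scene');b=s['image'][140:225,180:275,::-1]
cv2.imwrite('pics/c2.png',np.hstack([cv2.resize(a,(400,400),interpolation=2),cv2.resize(b,(400,400),interpolation=2)]))
E
```

```text
clock: 4.15
ee_pos: [475.9, 208.6, 140.5]
orientation: [[-0.981, 0.192, 0.0], [0.192, 0.981, 0.0], [-0.0, 0.0, -1.0]]
force: [0.7, -0.2, -0.7]
gripper_width: 42.5
finger_force: 0.0
clock: 4.35
ee_pos: [471.2, 207.0, 95.4]
orientation: [[-0.981, 0.192, -0.013], [0.192, 0.981, -0.004], [0.012, -0.007, -1.0]]
force: [-0.2, 0.2, 0.1]
gripper_width: 42.8
finger_force: 0.0
```

View pics/c2.png

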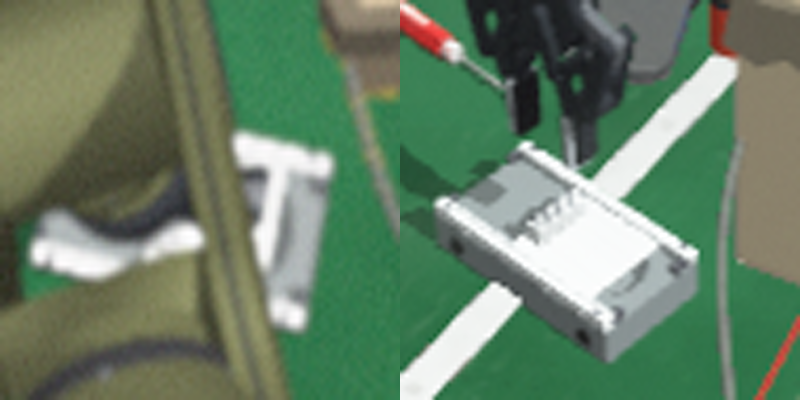

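The scene crop shows the fingers above and behind the rib (tips at crop (525,130) and (580,160)), and the cover has not moved. I'll check the settled pose.

```bash
python3 - <<'E'
from h import *
s=telemetry.observe(); print(s['ee_pos'],s['orientation'][:,2] if hasattr(s['orientation'],'shape') else s['orientation'],s['q'],s['clock'],s['force'])
d=cam('scene')
p=np.array(s['ee_pos']);R=np.array(s['orientation'])
for sg in(1,-1):
    q=proj(d,p+R@[0,sg*21,5]);print((q[0]-180)*400/95+400,(q[1]-140)*400/85)
E
```

```text
[476.08601833 208.61655358 102.29813037] [-1.37814732e-03 -4.43100645e-04 -9.99998952e-01] [ 1.77438420e+01 -1.78298481e+00  1.17967041e+02 -1.28553257e-04
  6.38988863e+01 -6.12517992e+01] 4.45 [-0.48611512  0.6314758   0.36501325]
526.8472614759712 112.3439340231868
572.3665049227543 141.9524162432117
```

The pose has settled and matches the picture. I'll descend onto the rib and grip.

```bash
python3 -m crank '{"dp":[[0,0,0.02],[0,0,0.02],[0,0,0.01],[0,0,0.006],[0,0,0],[0,0,0]],"delta_rot":[[0,0,0],[0,0,0],[0,0,0],[0,0,0],[0,0,0],[0,0,0]]}'
python3 -m crank '{"dp":[[0,0,0],[0,0,0],[0,0,0],[0,0,0],[0,0,0],[0,0,0]],"delta_rot":[[0,0,0],[0,0,0],[0,0,0],[0,0,0],[0,0,0],[0,0,0]]}' 0 30
```

```text
clock: 5.1
ee_pos: [477.3, 209.1, 47.6]
orientation: [[-0.982, 0.19, 0.002], [0.19, 0.982, 0.001], [-0.002, 0.001, -1.0]]
force: [0.8, -0.9, 0.2]
gripper_width: 42.4
finger_force: 0.0
clock: 5.7
ee_pos: [476.9, 208.7, 47.2]
orientation: [[-0.982, 0.189, 0.001], [0.189, 0.982, -0.0], [-0.001, 0.0, -1.0]]
force: [-0.6, -1.3, 6.4]
gripper_width: 11.1
finger_force: 32.6
```

Gripped at 11 mm width. Sliding open.

```bash
python3 -m crank '{"dp":[[0,0,-0.001],[0,0.01,0],[0,0.01,0],[0,0.01,0],[0,0.01,0],[0,0.01,0],[0,0.004,0],[0,0,0]],"delta_rot":[[0,0,0],[0,0,0],[0,0,0],[0,0,0],[0,0,0],[0,0,0],[0,0,0],[0,0,0]]}'
python3 -m crank '{"dp":[[0,0.002,0],[0,0.002,0],[0,0,0]],"delta_rot":[[0,0,0],[0,0,0],[0,0,0]]}'
```

```text
clock: 6.5
ee_pos: [486.9, 263.1, 47.3]
orientation: [[-0.982, 0.189, 0.001], [0.189, 0.982, 0.002], [-0.001, 0.002, -1.0]]
force: [3.5, 1.4, -1.7]
gripper_width: 10.6
finger_force: 31.6
clock: 6.8
ee_pos: [487.2, 264.9, 47.2]
orientation: [[-0.982, 0.189, -0.001], [0.189, 0.982, -0.002], [0.0, -0.002, -1.0]]
force: [3.4, -4.1, 0.4]
gripper_width: 11.0
finger_force: 31.9
```

```bash
python3 -m crank '{"dp":[[0,0.002,0],[0,0,0],[0,0,0]],"delta_rot":[[0,0,0],[0,0,0],[0,0,0]]}'
python3 -m crank '{"dp":[[0,0.002,0],[0,0,0],[0,0,0]],"delta_rot":[[0,0,0],[0,0,0],[0,0,0]]}'
```

```text
clock: 7.1
ee_pos: [487.2, 265.1, 47.2]
orientation: [[-0.982, 0.189, -0.002], [0.189, 0.982, -0.005], [0.001, -0.006, -1.0]]
force: [1.5, -11.6, 2.8]
gripper_width: 11.1
finger_force: 32.2
clock: 7.4
ee_pos: [487.3, 265.3, 47.1]
orientation: [[-0.982, 0.188, -0.004], [0.188, 0.982, -0.009], [0.002, -0.01, -1.0]]
force: [-0.0, -17.9, 6.9]
gripper_width: 10.7
finger_force: 32.6
```

The cover is against its open stop: rib TCP (487,265), 57 mm travelled, with force rising. That puts the pocket at about (468,165.3), which agrees with the cameras within 1.5 mm. I'll release, rise and swing to the rack.

```bash
python3 -m crank '{"dp":[[0,-0.004,0],[0,0,0],[0,0,0],[0,0,0],[0,0,-0.03],[0,0,-0.045],[0,0,-0.05],[0,0,-0.05],[0,0,-0.05],[0,0,-0.045]],"delta_rot":[[0,0,0],[0,0,0],[0,0,0],[0,0,0],[0,0,0],[0,0,0],[0,0,0],[0,0,0],[0,0,0],[0,0,0]]}' 0.5 30
python3 -m crank '{"dp":[[-0.0033,-0.0446,0],[-0.0033,-0.0446,0],[-0.0033,-0.0446,0],[-0.0033,-0.0446,0],[-0.0033,-0.0446,0],[-0.0033,-0.0446,0],[-0.0033,-0.0446,0],[-0.0033,-0.0446,0],[-0.0033,-0.0446,0],[-0.0033,-0.0446,0]],"delta_rot":[[0,0,0],[0,0,0],[0,0,0],[0,0,0],[0,0,0],[0,0,0],[0,0,0],[0,0,0],[0,0,0],[0,0,0]]}'
python3 -m crank '{"dp":[[0,0,0],[0,0,0],[0,0,0],[0,0,0],[0,0,0],[0,0,0],[0,0,0],[0,0,0],[0,0,0],[0,0,0]],"delta_rot":[[0,0,8.57],[0,0,8.57],[0,0,8.57],[0,0,8.57],[0,0,8.57],[0,0,8.57],[0,0,8.57],[0,0,8.57],[0,0,8.57],[0,0,0]]}' 0.45
python3 - <<'E'
from h import *
import pickle
s=telemetry.observe();print(s['ee_pos'],s['q'])
d=cam('top');pickle.dump(d,open('top2.pkl','wb'))
a=d['image'][175:230,170:250,::-1]
cv2.imwrite('pics/c3.png',cv2.resize(a,(800,550),interpolation=2))
E
```

```text
clock: 8.4
ee_pos: [487.0, 266.2, 320.3]
orientation: [[-0.982, 0.189, 0.001], [0.189, 0.982, 0.001], [-0.001, 0.001, -1.0]]
force: [-0.2, 0.5, -0.6]
gripper_width: 42.6
finger_force: 0.0
clock: 9.4
ee_pos: [434.7, -179.8, 317.5]
orientation: [[-0.982, 0.189, 0.001], [0.189, 0.982, 0.0], [-0.001, 0.0, -1.0]]
force: [0.8, -0.6, 0.5]
gripper_width: 42.8
finger_force: 0.0
clock: 10.4
ee_pos: [435.3, -178.1, 317.3]
orientation: [[-0.035, 0.999, 0.0], [0.999, 0.035, 0.001], [0.001, 0.0, -1.0]]
force: [-0.2, 0.9, -0.5]
gripper_width: 38.5
finger_force: 0.0
[ 435.25863495 -178.08322123  317.28486244] [-2.88108372e+01 -1.84584867e+01  1.11093425e+02  2.60866364e-02
  8.73786393e+01 -3.08012892e+01]
```

View pics/c3.png

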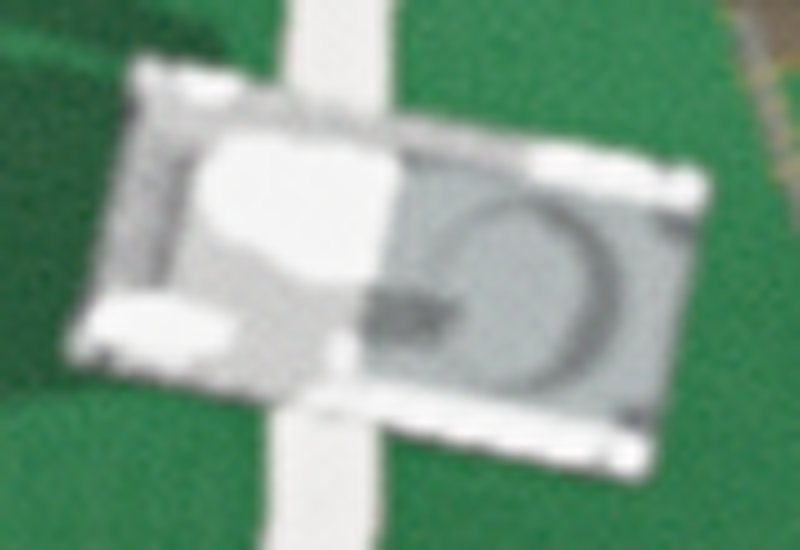

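The cover is fully open and the pocket shows as a ring centred near crop (525,293). Next I'll compute the pocket centre and descend on the round gauge.

```bash
python3 - <<'E'
from h import *
import pickle
d=pickle.load(open('top2.pkl','rb'))
T=lambda x,y:(170+x/10-.5,175+y/10-.5)
print(plane(d,*T(525,293),26),[plane(d,*T(*p),26)[:2] for p in[(430,293),(620,293),(525,192),(525,392)]])
E
python3 -m crank '{"dp":[[0,0,0.045],[0,0,0.045],[0,0,0.045],[0,0,0.045],[0,0,0.045],[0,0,0.02],[0,0,0.014],[0,0,0.005],[0,0,0],[0,0,0]],"delta_rot":[[0,0,0],[0,0,0],[0,0,0],[0,0,0],[0,0,0],[0,0,0],[0,0,0],[0,0,0],[0,0,0],[0,0,0]]}'
python3 -m crank '{"dp":[[0,0,0],[0,0,0],[0,0,0],[0,0,0],[0,0,0],[0,0,0]],"delta_rot":[[0,0,0],[0,0,0],[0,0,0],[0,0,0],[0,0,0],[0,0,0]]}' 0 40
```

```text
[467.54993588 165.96615693  26.        ] [array([467.02713607, 192.23164331]), array([468.07070931, 139.71186149]), array([495.7222575 , 166.86102106]), array([440.13857043, 165.10024659])]
clock: 11.45
ee_pos: [436.4, -179.1, 55.0]
orientation: [[-0.034, 0.999, 0.003], [0.999, 0.034, -0.001], [-0.002, 0.003, -1.0]]
force: [0.2, -0.5, 0.1]
gripper_width: 38.6
finger_force: 0.0
clock: 12.05
ee_pos: [435.1, -178.9, 54.5]
orientation: [[-0.034, 0.999, -0.001], [0.999, 0.034, -0.001], [-0.001, -0.001, -1.0]]
force: [-4.4, 0.2, 5.6]
gripper_width: 6.5
finger_force: 40.0
```

The disc is gripped, and the pocket centre is (467.5,166), which agrees with the stop-based estimate. Lift and swing back to the case.

```bash
python3 -m crank '{"dp":[[0,0,-0.01],[0,0,-0.02],[0,0,-0.04],[0,0,-0.05],[0,0,-0.05],[0,0,-0.05],[0,0,-0.05],[0,0,0]],"delta_rot":[[0,0,0],[0,0,0],[0,0,0],[0,0,0],[0,0,0],[0,0,0],[0,0,0],[0,0,0]]}'
python3 -m crank '{"dp":[[0.0437,0.0057,0],[0.0437,0.0057,0],[0.0437,0.0057,0],[0.0437,0.0057,0],[0.0437,0.0057,0],[0.0437,0.0057,0],[0.0437,0.0057,0],[0.0437,0.0057,0]],"delta_rot":[[0,0,0],[0,0,0],[0,0,0],[0,0,0],[0,0,0],[0,0,0],[0,0,0],[0,0,0]]}'
python3 -m crank '{"dp":[[0,0,0],[0,0,0],[0,0,0],[0,0,0],[0,0,0],[0,0,0],[0,0,0],[0,0,0],[0,0,0],[0,0,0]],"delta_rot":[[0,0,-8.57],[0,0,-8.57],[0,0,-8.57],[0,0,-8.57],[0,0,-8.57],[0,0,-8.57],[0,0,-8.57],[0,0,-8.57],[0,0,-8.57],[0,0,0]]}'
python3 -m crank '{"dp":[[0,0,0.045],[0,0,0.045],[0,0,0.045],[0,0,0],[0,0,0],[0,0,0],[0,0,0],[0,0,0],[0,0,0],[0,0,0]],"delta_rot":[[0,0,0],[0,0,0],[0,0,0],[7,0,0],[7,0,0],[7,0,0],[7,0,0],[7,0,0],[0,0,0],[0,0,0]]}'
```

```text
clock: 12.85
ee_pos: [437.8, -179.8, 333.5]
orientation: [[-0.034, 0.999, 0.015], [0.999, 0.034, -0.008], [-0.008, 0.014, -1.0]]
force: [0.7, -0.3, 0.2]
gripper_width: 7.1
finger_force: 39.2
clock: 13.65
ee_pos: [468.3, 174.3, 322.9]
orientation: [[-0.034, 0.999, -0.0], [0.999, 0.034, 0.0], [0.0, -0.0, -1.0]]
force: [0.9, -0.3, -1.5]
gripper_width: 6.8
finger_force: 39.1
clock: 14.65
ee_pos: [468.5, 172.4, 322.7]
orientation: [[-0.982, 0.19, -0.001], [0.19, 0.982, 0.0], [0.001, -0.0, -1.0]]
force: [1.4, 0.5, -1.3]
gripper_width: 6.9
finger_force: 39.1
clock: 15.65
ee_pos: [468.6, 172.8, 187.6]
orientation: [[-0.982, 0.156, -0.109], [0.19, 0.805, -0.562], [0.0, -0.572, -0.82]]
force: [-0.0, 0.3, -1.1]
gripper_width: 6.7
finger_force: 39.7
```

Tilt is right. Lowering along world vertical (tool y 0.572, z 0.82).

```bash
python3 -m crank '{"dp":[[0,0.0196,0.0295],[0,0.0205,0.0295],[0,0.0205,0.0295],[0,0.0057,0.0082],[0,0,0],[0,0,0]],"delta_rot":[[0,0,0],[0,0,0],[0,0,0],[0,0,0],[0,0,0],[0,0,0]]}'
python3 - <<'E'
from h import *
s=telemetry.observe();print(s['ee_pos'],s['force'])
p=np.array(s['ee_pos']);R=np.array(s['orientation']);u=np.array([.186,.983,0])
for k in(4,-4):
    q=p+R@[0,k,44.5]-[467.6,165.6,15.5];print(q@u,q@[.983,-.186,0],q[2])
E
```

```text
clock: 16.25
ee_pos: [469.9, 171.4, 73.0]
orientation: [[-0.982, 0.158, -0.107], [0.19, 0.805, -0.562], [-0.003, -0.572, -0.82]]
force: [-0.0, 0.1, -0.7]
gripper_width: 6.7
finger_force: 39.7
[469.87389069 171.44840582  73.03218305] [-0.01257703  0.08628726 -0.68516874]
-16.009506145490917 1.1523378498500578 18.742119021514128
-22.574499800971726 1.1091119023764642 23.317826670286166
```

```bash
python3 -m crank '{"dp":[[0.001,0.0046,0.0066],[0,0.0026,0.0037],[0,0.0012,0.0016],[0,0,0],[0,0,0]],"delta_rot":[[0,0,0],[0,0,0],[0,0,0],[0,0,0],[0,0,0]]}'
python3 -m crank '{"dp":[[0,0.0006,0.0008],[0,0.0006,0.0008],[0,0,0]],"delta_rot":[[0,0,0],[0,0,0],[0,0,0]]}'
```

```text
clock: 16.75
ee_pos: [467.7, 171.6, 56.6]
orientation: [[-0.982, 0.155, -0.109], [0.19, 0.804, -0.563], [-0.0, -0.574, -0.819]]
force: [0.6, 0.6, -1.9]
gripper_width: 6.7
finger_force: 39.7
clock: 17.05
ee_pos: [467.7, 171.6, 54.4]
orientation: [[-0.982, 0.155, -0.109], [0.19, 0.804, -0.563], [0.0, -0.574, -0.819]]
force: [-0.5, 0.3, -0.9]
gripper_width: 6.6
finger_force: 39.8
```

The lower corner is about at the floor inside the pocket. I'll open a little and withdraw along the tool axis.

```bash
python3 -m crank '{"dp":[[0,0,0],[0,0,0],[0,0,0],[0,0,-0.008],[0,0,-0.015],[0,0,-0.03],[0,0,-0.04],[0,0,-0.04],[0,0,0],[0,0,0]],"delta_rot":[[0,0,0],[0,0,0],[0,0,0],[0,0,0],[0,0,0],[0,0,0],[0,0,0],[0,0,0],[0,0,0],[0,0,0]]}' 0.22 40
python3 - <<'E'
from h import *
a=cam('top')['image'][165:235,170:255,::-1]
b=cam('scene')['image'][150:225,180:275,::-1]
cv2.imwrite('pics/c4.png',np.hstack([cv2.resize(a,(400,400),interpolation=2),cv2.resize(b,(400,400),interpolation=2)]))
E
```

```text
clock: 18.05
ee_pos: [483.0, 247.9, 165.5]
orientation: [[-0.982, 0.156, -0.105], [0.188, 0.806, -0.562], [-0.003, -0.571, -0.821]]
force: [-0.3, -0.7, -0.9]
gripper_width: 18.7
finger_force: 0.0
```

View pics/c4.png

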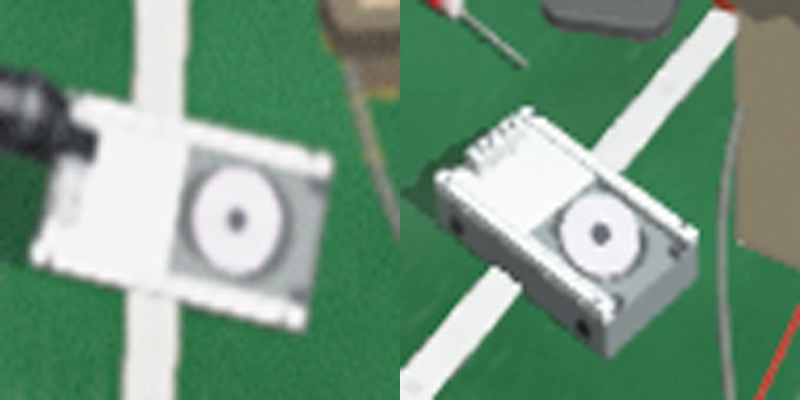

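The disc lies flat in the pocket in both views: top crop (237,219), scene crop (600,233). I'll right the tool and go back over the rib.

```bash
python3 - <<'E'
from h import *
d=cam('top');print(plane(d,170+237*85/400-.5,165+219*.175-.5,23.5))
E
python3 -m crank '{"dp":[[0,0,0],[0,0,0],[0,0,0],[0,0,0],[0,0,0],[0,0.0177,0],[0,0,0.03],[0,0,0.03],[0,0,0],[0,0,0]],"delta_rot":[[-7,0,0],[-7,0,0],[-7,0,0],[-7,0,0],[-7,0,0],[0,0,0],[0,0,0],[0,0,0],[0,0,0],[0,0,0]]}' 0.5 30
```

```text
[470.43072741 172.19032182  23.5       ]
clock: 19.2
ee_pos: [484.8, 263.9, 102.4]
orientation: [[-0.982, 0.189, -0.003], [0.189, 0.982, -0.002], [0.002, -0.002, -1.0]]
force: [0.9, 0.1, 1.3]
gripper_width: 42.5
finger_force: 0.0
```

The measured disc centre is about 6 mm from the pocket centre, more than the pocket allows, so I'll measure properly with masks in both views before closing.

```bash
python3 - <<'E'
from h import *
D={}
for n,gx,gy in(('top',220,203),('scene',227,193)):
    d=cam(n);D[n]=d;im=cv2.cvtColor(d['image'],cv2.COLOR_RGB2GRAY)
    w=im[gy-16:gy+17,gx-16:gx+17]
    for row in w[8:25:2,::1] if n=='top' else []: print(' '.join('%3d'%v for v in row))
    # hole = darkest blob near guess, sub-pixel centroid
    h=w[11:22,11:22].astype(float);wt=np.clip(np.median(w[8:25,8:25])-20-h,0,None)
    yy,xx=np.mgrid[gy-5:gy+6,gx-5:gx+6];c=((wt*xx).sum()/wt.sum(),(wt*yy).sum()/wt.sum());D[n+'c']=c;print(n,c,plane(d,*c,23.5),plane(d,*c,34))
    b=d['image'][gy-20:gy+21,gx-25:gx+26,::-1];D[n+'b']=cv2.resize(b,(400,322),interpolation=2)
print(tri(D['top'],D['topc'],D['scene'],D['scenec']))
cv2.imwrite('pics/c5.png',np.hstack([D['topb'],D['sceneb']]))
E
```

```text
245 245 245 246 233 199 171 156 144 146 164 183 214 231 236 237 237 236 233 227 215 187 166 165 177 179 186 187 192 196 200 199 200
245 245 245 242 220 161 134 134 152 196 231 242 243 241 240 241 239 241 241 241 242 238 227 187 153 157 168 179 180 182 177 153 137
245 245 247 231 176 133 130 156 208 240 243 242 243 242 242 241 242 242 242 242 242 242 243 238 200 151 142 163 178 181 177 176 169
245 246 245 222 158 132 148 200 234 241 242 240 241 237 226 201 193 216 233 242 243 242 244 244 233 189 142 145 167 177 184 183 184
246 246 240 196 143 128 156 210 237 238 238 240 237 224 179 129 116 136 195 233 241 242 242 244 238 203 146 135 162 177 182 179 180
246 246 232 187 143 130 147 196 232 239 239 239 238 235 224 195 183 201 230 238 240 241 241 241 228 180 137 137 159 175 183 185 174
246 241 219 185 168 143 134 158 212 236 239 241 239 242 241 240 239 241 242 241 242 242 241 232 196 150 132 142 166 180 180 182 170
245 233 196 182 181 175 160 154 159 195 228 237 240 241 241 241 241 241 242 243 243 238 226 179 143 130 140 164 174 181 179 177 159
243 225 194 181 180 182 181 177 174 175 180 199 220 228 233 236 238 237 235 234 222 185 152 131 132 152 165 178 180 180 180 171 150
top (np.float64(219.83368644067798), np.float64(203.07203389830508)) [469.74062593 172.24781506  23.5       ] [468.53846483 171.29170277  34.        ]
scene (np.float64(227.18320057929037), np.float64(193.39681390296886)) [472.73172021 172.71132744  23.5       ] [462.62688748 165.13820078  34.        ]
(array([469.87083404, 171.44963506,  26.03844622]), np.float64(1.4122611696937353))
```

View pics/c5.png

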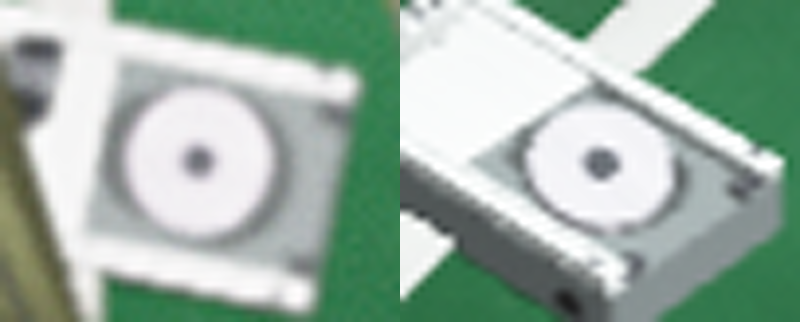

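The views are clear now. The disc is offset about 6 mm toward the cover. The left dark band is its own shadow on the deck, so its +y edge rests on the deck with the other edge in the pocket. The cover's front edge can nudge it about 6–8 mm toward -y while staying above 50 mm open. I'll grip the rib and push gently in small steps.

```bash
python3 -m crank '{"dp":[[0,0.0018,0.02],[0,0,0.02],[0,0,0.01],[0,0,0.0045],[0,0,0],[0,0,0]],"delta_rot":[[0,0,0],[0,0,0],[0,0,0],[0,0,0],[0,0,0],[0,0,0]]}'
python3 -m crank '{"dp":[[0,0,0],[0,0,0],[0,0,0],[0,0,0],[0,0,0],[0,0,-0.001]],"delta_rot":[[0,0,0],[0,0,0],[0,0,0],[0,0,0],[0,0,0],[0,0,0]]}' 0 30
python3 -m crank '{"dp":[[0,-0.003,0],[0,-0.003,0],[0,-0.002,0],[0,-0.001,0],[0,0,0]],"delta_rot":[[0,0,0],[0,0,0],[0,0,0],[0,0,0],[0,0,0]]}'
python3 -m crank '{"dp":[[0,-0.002,0],[0,-0.001,0],[0,0,0]],"delta_rot":[[0,0,0],[0,0,0],[0,0,0]]}'
```

```text
clock: 19.9
ee_pos: [486.7, 266.0, 50.1]
orientation: [[-0.982, 0.19, 0.002], [0.19, 0.982, 0.001], [-0.001, 0.001, -1.0]]
force: [-0.0, -0.3, 0.2]
gripper_width: 42.6
finger_force: 0.0
clock: 20.5
ee_pos: [486.2, 265.1, 50.0]
orientation: [[-0.982, 0.189, 0.001], [0.189, 0.982, -0.001], [-0.001, -0.001, -1.0]]
force: [2.9, -3.7, -2.3]
gripper_width: 10.5
finger_force: 30.1
clock: 21.0
ee_pos: [484.6, 256.8, 50.1]
orientation: [[-0.982, 0.19, 0.001], [0.19, 0.982, 0.0], [-0.001, 0.0, -1.0]]
force: [4.9, 0.5, -3.8]
gripper_width: 10.9
finger_force: 30.1
clock: 21.3
ee_pos: [484.1, 254.1, 50.1]
orientation: [[-0.982, 0.19, 0.001], [0.19, 0.982, 0.001], [-0.001, 0.001, -1.0]]
force: [5.6, 2.2, -4.0]
gripper_width: 10.7
finger_force: 30.1
```

Now at about 67 mm with no notable resistance yet. I'll advance a little further and track the disc's hole in the scene view by number.

```bash
cat > hole.py <<'E'
from h import *
d=cam('scene');g=cv2.cvtColor(d['image'],cv2.COLOR_RGB2GRAY)
def hole(z): 
    print(z)
m=cv2.inRange(g[180:212,205:255],0,150);n,l,s,c=cv2.connectedComponentsWithStats(m)
for i in range(1,n):
    if 8<=s[i,4]<=60:
        p=c[i]+[205,180];P=plane(d,*p,23.5);q=P-[467.6,165.6,23.5]
        print(np.round(p,1),s[i],'local x,y rel pocket',np.round([q@[.983,-.186,0],q@[.186,.983,0]],1))
E
python3 hole.py
python3 -m crank '{"dp":[[0,-0.002,0],[0,-0.001,0],[0,0,0]],"delta_rot":[[0,0,0],[0,0,0],[0,0,0]]}'
python3 hole.py
python3 -m crank '{"dp":[[0,-0.001,0],[0,-0.001,0],[0,0,0]],"delta_rot":[[0,0,0],[0,0,0],[0,0,0]]}'
python3 hole.py
```

```text
[227.3 193.2] [21 12  4  4 12] local x,y rel pocket [4.4 8.1]
[236.8 196.8] [29 13  5  9 15] local x,y rel pocket [ 11.  -21.7]
clock: 21.65
ee_pos: [483.6, 251.0, 50.1]
orientation: [[-0.982, 0.19, 0.001], [0.19, 0.982, 0.0], [-0.001, 0.001, -1.0]]
force: [5.8, 0.7, -4.1]
gripper_width: 10.7
finger_force: 30.1
[227.9 194.3] [22 13  3  4  9] local x,y rel pocket [2.2 3.7]
clock: 22.0
ee_pos: [483.1, 249.0, 50.1]
orientation: [[-0.982, 0.189, 0.001], [0.189, 0.982, 0.0], [-0.001, 0.0, -1.0]]
force: [5.7, 0.8, -3.9]
gripper_width: 11.0
finger_force: 30.1
[236.4 193.5] [28 11  6  7 10] local x,y rel pocket [ 20.3 -11.1]
[228.3 196.1] [22 15  4  3  9] local x,y rel pocket [-2.3 -2.6]
```

```bash
cat > chk.py <<'E'
from h import *
s=cam('scene')
for z in(18.5,23.5):print(z,proj(s,(467.6,165.6,z)))
g=cv2.cvtColor(s['image'],cv2.COLOR_RGB2GRAY)
print(g[184:209:1,214:244])
t=cam('top');g=cv2.cvtColor(t['image'],cv2.COLOR_RGB2GRAY);print('top',proj(t,(467.6,165.6,23.5)));print(g[192:218:2,208:240])
E
python3 - <<'E'
import numpy as np;np.set_printoptions(linewidth=220,threshold=100000)
exec(open('chk.py').read())
E
```

```text
18.5 [228.35139469 196.70288269]
23.5 [228.26637443 195.30088521]
[[250 250 250 249 249 250 250 251 250 250 250 250 251 250 233 196 226 243 247 248 237 170  98 104 104 101 102 105 104 103]
 [250 250 250 250 250 250 250 250 251 251 251 250 250 251 249 247 216 171 227 244 248 248 235 170 102 102 103 105 104 103]
 [251 250 250 250 251 251 250 250 250 251 251 251 251 253 248 222 168 127 142 174 240 250 250 250 224 133 103 102 104 103]
 [251 251 251 251 250 250 251 251 250 250 251 250 251 234 190 185 179 175 149 121 166 214 245 250 248 238 185 123 103 104]
 [251 251 251 251 251 251 251 251 251 250 253 248 222 194 182 180 180 180 178 149 126 138 175 229 245 249 249 239 171  96]
 [251 252 252 251 251 251 251 251 250 250 234 190 184 185 186 183 183 181 170 171 176 149 130 143 175 229 248 252 249 221]
 [251 252 251 251 252 252 251 253 247 206 191 212 200 176 165 161 166 166 171 175 178 176 177 149 128 165 211 246 251 251]
 [251 251 252 252 252 251 251 243 220 201 207 209 215 230 235 233 240 231 180 141 141 158 175 178 148 127 137 175 229 245]
 [251 251 251 252 254 248 222 194 191 226 238 239 
[... 3077 characters left out ...]
233 210 165 158 177 179 186 176 146 114  98]
 [128 204 239 233 208 195 217 233 236 236 234 237 237 235 236 235 236 234 236 236 235 220 180 159 170 182 180 179 167 137 104  97]
 [102 160 219 224 196 176 178 212 228 234 236 236 236 236 236 235 237 237 236 228 203 166 158 169 180 183 183 174 156 125 101  97]
 [ 94 114 146 174 186 181 180 176 176 190 209 222 223 226 226 226 222 209 187 167 153 166 172 179 182 186 185 166 144 113  97  99]
 [108  97 120 172 218 226 221 217 205 198 187 182 172 168 168 161 162 163 173 178 179 183 179 175 173 176 169 160 133 105  99  95]
 [121 105 113 171 235 247 245 242 245 245 244 242 240 236 231 227 222 214 206 201 196 190 184 160 136 127 130 122 107  94  97  99]]
```

```bash
python3 - <<'E'
from h import *
D=[]
for n,(x,y) in(('top',(221.5,204)),('scene',(228.2,196))):
    d=cam(n);g=255.-cv2.cvtColor(d['image'],cv2.COLOR_RGB2GRAY);x0,y0=int(x)-3,int(y)-3
    w=np.clip(g[y0:y0+8,x0:x0+8]-30,0,None);yy,xx=np.mgrid[y0:y0+8,x0:x0+8];D+=[d,((w*xx).sum()/w.sum(),(w*yy).sum()/w.sum())]
print(D[1],D[3],tri(*D),plane(D[0],*D[1],23.5))
E
python3 -m crank '{"dp":[[0,0,0],[0,0,0]],"delta_rot":[[0,0,0],[0,0,0]]}'
```

```text
(np.float64(221.46681749622925), np.float64(203.9607843137255)) (np.float64(228.10853355426678), np.float64(196.1764705882353)) (array([468.22011246, 167.53946971,  19.03384135]), np.float64(1.222215543816154)) [467.35456718 167.64268187  23.5       ]
clock: 22.45
ee_pos: [483.1, 249.0, 50.1]
orientation: [[-0.982, 0.189, 0.001], [0.189, 0.982, 0.0], [-0.001, 0.0, -1.0]]
force: [5.4, 0.5, -4.3]
gripper_width: 10.7
finger_force: 30.1
```

The disc dropped about 7 mm, to 23.5 mm once the bias is added back, and is within 2 mm of the pocket centre. It is flat in the pocket with the cover at about 61 mm. Closing, watching the force.

```bash
python3 -m crank '{"dp":[[0,-0.005,0],[0,-0.007,0],[0,-0.007,0],[0,-0.007,0],[0,-0.007,0],[0,-0.007,0],[0,-0.006,0],[0,0,0]],"delta_rot":[[0,0,0],[0,0,0],[0,0,0],[0,0,0],[0,0,0],[0,0,0],[0,0,0],[0,0,0]]}'
python3 -m crank '{"dp":[[0,-0.003,0],[0,-0.003,0],[0,-0.003,0],[0,-0.003,0],[0,-0.002,0],[0,-0.001,0],[0,0,0],[0,0,0]],"delta_rot":[[0,0,0],[0,0,0],[0,0,0],[0,0,0],[0,0,0],[0,0,0],[0,0,0],[0,0,0]]}'
```

```text
clock: 23.25
ee_pos: [474.6, 203.0, 50.1]
orientation: [[-0.982, 0.19, 0.002], [0.19, 0.982, -0.001], [-0.002, -0.0, -1.0]]
force: [5.1, -1.0, -3.7]
gripper_width: 10.6
finger_force: 30.1
clock: 24.05
ee_pos: [471.9, 188.8, 50.1]
orientation: [[-0.982, 0.189, 0.002], [0.189, 0.982, -0.0], [-0.002, -0.0, -1.0]]
force: [5.9, -1.0, -3.7]
gripper_width: 10.7
finger_force: 30.2
```

```bash
python3 -m crank '{"dp":[[0,-0.002,0],[0,-0.001,0],[0,0,0],[0,0,0]],"delta_rot":[[0,0,0],[0,0,0],[0,0,0],[0,0,0]]}'
```

```text
clock: 24.45
ee_pos: [471.8, 188.0, 50.2]
orientation: [[-0.982, 0.191, 0.004], [0.191, 0.982, 0.005], [-0.003, 0.005, -1.0]]
force: [7.8, 7.3, -8.0]
gripper_width: 10.6
finger_force: 29.8
```

It is firmly against the shut stop after 78 mm of travel. I'll release and rise clear.

```bash
python3 -m crank '{"dp":[[0,0.0015,0],[0,0,0],[0,0,0],[0,0,0],[0,0,-0.02],[0,0,-0.04],[0,0,-0.04],[0,0,-0.03],[0,0,0],[0,0,0]],"delta_rot":[[0,0,0],[0,0,0],[0,0,0],[0,0,0],[0,0,0],[0,0,0],[0,0,0],[0,0,0],[0,0,0],[0,0,0]]}' 0.5 30
python3 - <<'E'
from h import *
s=cam('scene');g=cv2.cvtColor(s['image'],cv2.COLOR_RGB2GRAY)
u=np.array([.186,.983,0]);c=np.array([474.8,203,0])
# brightness along case axis line x=-20 local, deck/cover height: bright=cover
for y in range(-80,60,4):
    p=proj(s,c+y*u+np.array([-.983,.186,0])*22+[0,0,26]);print(y,cv2.getRectSubPix(g,(1,1),tuple(map(float,p)))[0,0],end='  ')
E
```

```text
clock: 25.45
ee_pos: [471.0, 187.6, 180.7]
orientation: [[-0.982, 0.19, 0.001], [0.19, 0.982, 0.0], [-0.001, 0.001, -1.0]]
force: [-0.4, -0.8, -1.2]
gripper_width: 42.9
finger_force: 0.0
-80 171  -76 186  -72 248  -68 251  -64 251  -60 251  -56 251  -52 251  -48 250  -44 251  -40 251  -36 251  -32 251  -28 251  -24 251  -20 248  -16 239  -12 235  -8 231  -4 234  0 162  4 123  8 125  12 147  16 180  20 180  24 180  28 179  32 179  36 179  40 179  44 177  48 177  52 177  56 176
```

The picture shows the cover spanning y = -74 to -2, which is shut, and the gripper is clear. Handing in.

```bash
python3 -c "
from station import workorder
print(workorder.sign_off())"
```

```text
the job is handed in; nothing more can be done
None
```

The job is handed in, with no verdict returned: the cover is shut against its stop, and the round gauge was measured flat in the pocket before I closed it. It first landed about 6 mm off, and I nudged it in with the cover's edge; the square gauge, screwdriver and lock cylinder were never touched.

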